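Seat the tapered board-holder head over its drive dogs

ROBOT

A 6-joint arm with a two-finger parallel gripper is mounted at the origin on a cart in front of the work surface, level with it; the furniture and walls round the work are solid. World frame = base frame: x ahead of the robot, y to its left, z up, the work surface at z = 0. Lengths are in mm, angles in rad, forces in N, time in s.
With the tool pointing down it reaches from about 275 to 1000 mm from the base axis. Payload 8.4 kg.
Tool frame: the origin (TCP) lies at the centre of the arm's flange, where the gripper is bolted on; the fingertips stand 173 mm ahead of it and the grasp point (between the pads) lies 155 mm ahead of it; z points along the fingers, y is the direction in which the jaws open and shut (so a half turn about z gives the same grasp; the last joint's range is limited). The gripper opens to 85 mm and grips with 20 to 120 N. Pads are 22 mm wide; open, the fingers measure 114 mm over their backs; the gripper's body (76 mm by 85 mm) begins 54 mm behind the grasp point. The pads swing forward as they close: fully open they stand 13 mm farther back than shut.
Start: joints at [-1.237, 0.353, 1.633, -0, 1.155, -0.002], TCP at [205.952, -590.096, 404.681] pointing down, gripper open.
Joint ranges: [-2.63, 2.63], [-0.92, 2.1], [0.06, 2.66], [-1.3, 4.44], [0, 2.69], [-3.02, 3.02]. Speed limits (rad/s): [2.22, 2.22, 2.79, 3.14, 3.14, 3.14].

INTERFACE

Orientations are given as [roll, pitch, yaw] about the fixed x, y, z axes, in that order (R = Rz(yaw) Ry(pitch) Rx(roll)).
In Python, from rig import sense, grab_frame, camera_model, sign_off gives the robot as it stands. The module is installed in compiled form; this text tells all that it offers.
- The arm moves only by the tool step_arm, never from a script. Its argument "commands" is a list of rows, each a list of 3 entries, a list of its own where there are three numbers: the shift along the tool's x, y, z in mm, then the turn about the tool's z in rad, then the opening, from 0 (shut) to 1 (fully open). A call has 1 to 20 rows; each row shifts and turns the pose as measured when the row begins, along the tool's axes as they then stand; what a row does not reach is not made up. A row lasts 1/8 s, in which the tool goes at most 62.5 mm and 10.7 degrees, less where a joint would pass 70% of its speed; a pose out of reach is approached as far as the arm can. A call with a gripper value outside its range is refused whole. The fingers move at their own pace and stop on an object; "force" is the grip in N (left out, the last holds). Time passes only in rows, so rows that do not move let the fingers close. It gives the time, the measured TCP pose, the force and the opening at its end, in the units of the state.
- sense(): the state, without advancing time (a new reading comes with each control period).
- grab_frame(name): name is "scene" or "top" or "wrist"; returns the picture (384x512x3 uint8, blue, green, red); there is no depth.
- camera_model(name): a dict with "fx", "fy", "cx", "cy" (pixels), "R" (3x3) and "t" (3): a world point X has camera coordinates R X + t. Camera axes: x right, y down, z forward; pixel columns grow to the right and rows downward; lengths in mm; the calibration is good to about 2 mm. The wrist camera is an equidistant fisheye: a pixel r from the principal point sees the ray r / f radians off the axis. A picture is of the moment at which its call begins: read the wrist's pose just before it. camera_model takes no time and is no camera call; for the wrist camera it gives the pose at the moment of the call.
- sign_off(): hands the job in, once; it reports no verdict.
The state is a dict: "clock": time; "qpos": joint angles; "qvel": joint speeds; "joint_efforts": joint torques, N m; "eef_pos": TCP position; "tcp_rot": TCP orientation; "contact_force": force on the tool from outside, world axes, zero at the start; "wrist_torque": the same for the moment, N m; "opening": opening from 0.0 (shut) to 1.0 (fully open).
Only numpy, scipy, OpenCV 4.12 (cv2) and the standard library are available. Lean on these libraries where they do the work, as an engineer would, in place of code of your own. Each camera call takes 0.05 s, during which the arm holds its last target. There are 200 camera calls.

TASK

The board-holder head has been dropped into its spindle stand turned the wrong way, so its flange is riding on top of the two brass drive dogs. Push its cross bar round until the flange slots drop over the dogs, then press the head down until it is fully home, flange flat on the spindle face, and let go. Leave the other things on the bench where they are.

Things in the scene. Friction and masses are not known exactly. Their poses are not given: they have to be found in the camera images.
- spindle_face (a point): Centre of the top face of the fixed grey round spindle stand (foot 150 mm across, body 100 mm, face 105 mm above the bench). z up. A taper bore, 45 mm wide at the face, opens here; the two dogs lie on its own +x and -x. Play with the shank: 0.6 mm all round when home, 1.5 mm when riding on the dogs.
- spindle_dog (a point): Centre of the top of one of the two equal brass drive dogs on the spindle face, 40 mm from the axis (the other is opposite). Each is 20 mm long radially, 13 mm wide, 8 mm high.
- plunger_top (a point): Centre of the top of the stiff steel plunger in the bore, hidden. It carries the shank when the slots have just dropped over the dogs, the head then still 5 mm too high. It has no spring: an extra push of about 5 to 8 N from above sinks it, and it stays down.
- head_hub (a point): Loose board-holder head, 0.35 kg: point on its axis, mid cross bar, 50 mm over the flange underside; z up, bar along its own y, 200 long, 24 wide, 16 mm high. On it a dark press pad 40 mm across, top 14 mm above this point. It is 58 mm above spindle_face at the start, 55 when the slots have just dropped over the dogs, 50 when home. A push of about 1 N at the bar's end turns it.
- head_jaw (a point): Centre of one of the two equal black jaws on the bar's ends, on the head's own +y (the other on -y), 88 mm from the axis: 24 x 18 mm, standing 30 mm above the bar, its sides flush with the bar's sides. Below the bar is a neck 34 mm across, on the axis.
- head_slot (a point): Middle of one of the two equal open slots in the aluminium flange (88 mm across, 12 mm thick), on the head's own +x, 36 mm from the axis (the other on -x; square to the bar). 20 mm wide, from the edge in to 27.5 mm from the axis. They drop over the dogs within about 4 degrees of in line, either way round. Below the flange: taper shank 62 mm long.
- main_board: Bystander: loose green circuit board, 155 x 197 x 17 mm, lying to the left; origin at the centre of its underside.
- tip_case: Bystander: loose olive-yellow lidded case, 77 x 105 x 24 mm, on the right; origin at the centre of its underside.
- solder_spool: Bystander: loose white spool, 54 mm across, 38 mm high, at the front left; origin at the centre of its underside.

How it is judged (in metres and radians):
At the end, for the whole second after the job is handed in: The head is fully home in the spindle: its flange within 2.5 mm of the spindle face, on the axis within 4 mm, upright within 0.05 rad, its slots over the dogs (x axes in line within 0.12 rad, either way round) (z of head_hub in the frame of spindle_face below 0.0525 m and horizontal distance between head_hub and spindle_face below 0.004 m and angle between the x axis of head_hub and the x axis of spindle_face, either way round below 0.12 rad and angle between head_hub's own z axis and vertical below 0.05 rad); the robot touches nothing.
It fails at once if a bystander (circuit board, case or spool) is shifted by more than 40 mm (distance of any of main_board, tip_case, solder_spool from where it was at the start of the episode above 0.04 m).
It also fails if it takes over 58 s, if anything falls off the work surface, if the arm or the gripper's body presses on something with over 40 N, if the wrist force passes 120 N, or if a joint passes its speed limit or range.

## Working session

There is one attempt and no reset: what is moved stays moved. The work goes in short steps, Python scripts to look and compute and a tool call to move; the robot and the scene stay as the last step left them, time stands still between calls to the robot, and variables do not carry over. Pictures are saved under pics/ and viewed, about 8 in all and at most 12, crops included, and the job is handed in when it is done.

Besides the shell and the picture viewer there is one more tool, called after "Call:" as name(argument=value, ...) on one line, values as JSON. step_arm: Moves the arm, as the interface text tells. Its arguments: {"type":"object","properties":{"commands":{"type":"array","items":{"type":"array"}},"force":{"type":"number"}},"required":["commands"]}

```bash
mkdir -p pics; python3 - <<'E'
from rig import *
import cv2
for n in("scene","top"):
    cv2.imwrite(f"pics/{n}0.png",grab_frame(n)); m=camera_model(n); print(n,m)
s=sense();print(s)
E
```

```text
scene {'fx': 461.7152955433279, 'fy': 461.7152955433279, 'cx': 251.70829009815165, 'cy': 191.9573124374685, 'R': array([[-0.7208834 , -0.69304885, -0.00322625],
       [-0.44515228,  0.46658856, -0.76428696],
       [ 0.53119353, -0.54952561, -0.64486823]]), 't': array([ 391.14810444,  316.70362916, 1339.02102779])}
top {'fx': 392.0342380558366, 'fy': 392.0342380558366, 'cx': 252.7529332232879, 'cy': 187.70898690001383, 'R': array([[-0.02659209, -0.999637  , -0.00432704],
       [-0.99229252,  0.0269203 , -0.12095807],
       [ 0.12103065,  0.00107716, -0.99264819]]), 't': array([  28.44493626,  531.06221022, 1463.95909903])}
{'clock': 0.1, 'qpos': array([-1.23741060e+00,  3.53622067e-01,  1.63408135e+00, -1.48235346e-06,
        1.15520865e+00, -2.38017164e-03]), 'qvel': array([ 0.00142122, -0.00117916, -0.00292767, -0.00024584,  0.00032601,
       -0.00082419]), 'joint_efforts': array([-1.94748129e-03, -6.06356549e+01, -3.42819250e+01, -1.51058675e-04,
        3.78656667e-03, -7.81193052e-06]), 'eef_pos': array([ 205.87314609, -589.88961003,  404.00040474]), 'tcp_rot': array([-3.14027324e+00, -1.78503708e-06,  3.35766501e-01]), 'contact_force': array([ 0.13660171,  0.18547627, -0.17852688]), 'wrist_torque': array([ 0.03452851,  0.00418848, -0.01265415]), 'opening': 1.0026152316013883}
```

View pics/scene0.png

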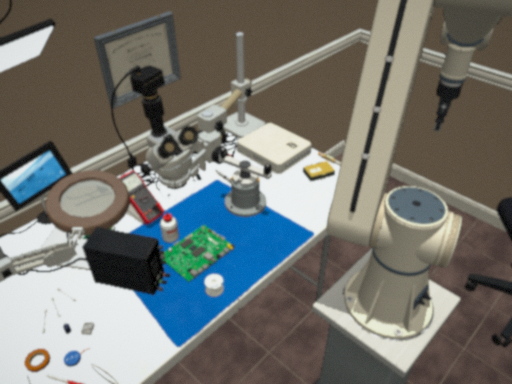

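View pics/top0.png

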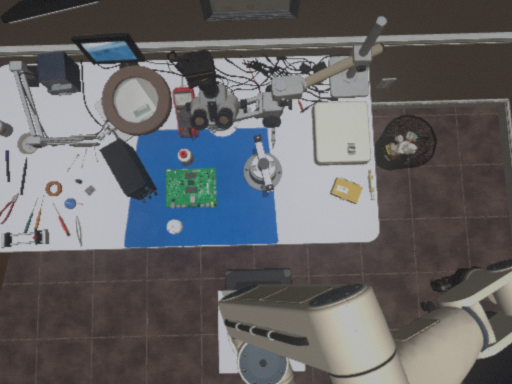

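The top view shows the stand near (263,170) and the microscope just beyond it, around (200–300, 90–120). I'll enlarge that area.

```bash
python3 - <<'E'
import cv2,numpy as np
a=cv2.imread("pics/top0.png")[120:200,220:310]
b=cv2.imread("pics/scene0.png")[135:225,200:290]
a=cv2.resize(a,(450,400),interpolation=cv2.INTER_CUBIC)
b=cv2.resize(b,(400,400),interpolation=cv2.INTER_CUBIC)
cv2.imwrite("pics/crop0.png",np.hstack([a,b])[:, :800])
E
```

```text
(no output)
```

View pics/crop0.png

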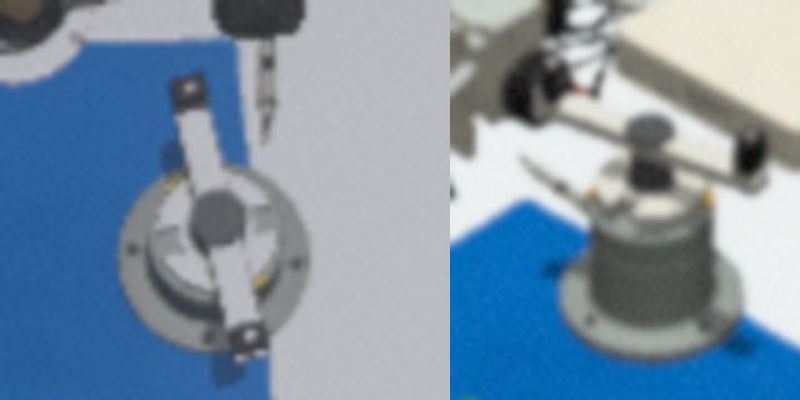

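Left crop, in top-image pixels: jaws (257.8,138) and (269.8,187.6), pad (263.4,163.6), brass dogs (254.4,156.8) and (272.2,176.2), slots (254.4,168) and (272.4,164).

```bash
cat > h.py <<'E'
import numpy as np
from rig import *
def ray(n,u,v,z,m=None):
    m=m or camera_model(n); p=np.array([(u-m['cx'])/m['fx'],(v-m['cy'])/m['fy'],1.])
    R=np.array(m['R']);c=-R.T@m['t'];d=R.T@p
    return c+d*(z-c[2])/d[2]
E
python3 - <<'E'
from h import *
for k,u,v,z in [("jawA",257.8,138,201),("jawB",269.8,187.6,201),("pad",263.4,163.6,177),("dogA",254.4,156.8,113),("dogB",272.2,176.2,113),("slotA",254.4,168,125),("slotB",272.4,164,125),("foot",263,172,10)]:
    print(k,ray("top",u,v,z).round(1))
m=camera_model("top")
for k,u,v,z in [("pad",200/400*90*0+200+(651-450)*90/400,135+125*90/400,177)]: print(k,ray("scene",u,v,z).round(1))
E
```

```text
jawA [682.6  -7.9 201. ]
jawB [509.9 -43.7 201. ]
pad [597.2 -25.2 177. ]
dogA [635.1   5.1 113. ]
dogB [561.9 -57.4 113. ]
slotA [591.6   6.2 125. ]
slotB [604.5 -59.  125. ]
foot [594.8 -27.3  10. ]
pad [597.9 -26.8 177. ]
```

Call:
step_arm(commands=[[[39,-34.6,0],0,0.6],[[39,-34.6,0],0,0.6],[[39,-34.6,0],0,0.6],[[39,-34.6,0],0,0.6],[[39,-34.6,0],0,0.6],[[39,-34.6,0],0,0.6],[[39,-34.6,0],0,0.6],[[39,-34.6,0],0,0.6],[[39,-34.6,0],0,0.6],[[39,-34.6,0],0,0.6],[[39,-34.6,0],0,0.6],[[39,-34.6,0],0,0.6],[[0,0,0],0.13,0.6],[[0,0,0],0,0.6]])

```text
clock: 1.85
eef_pos: [519.1, -25.7, 401.6]
tcp_rot: [-3.138, 0.001, 0.203]
contact_force: [-1.2, -0.3, -0.4]
opening: 0.597
```

```bash
python3 - <<'E'
from h import *
import cv2
s=sense();print(s['eef_pos'],s['tcp_rot'])
m=camera_model("wrist");print(m)
cv2.imwrite("pics/w0.png",cv2.resize(grab_frame("wrist"),(768,576),interpolation=cv2.INTER_CUBIC))
E
```

```text
[519.14338547 -25.68897338 401.60630002] [-3.13832860e+00  1.43402914e-03  2.02679392e-01]
{'fx': 297.3186396354542, 'fy': 297.3186396354542, 'cx': 255.3918842278204, 'cy': 187.8206639658823, 'R': array([[ 0.20086091, -0.97961598, -0.00272496],
       [-0.9282394 , -0.19121419,  0.31907485],
       [-0.31309187, -0.06156025, -0.9477256 ]]), 't': array([-128.11117612,  435.82098801,  538.20897091])}
```

View pics/w0.png

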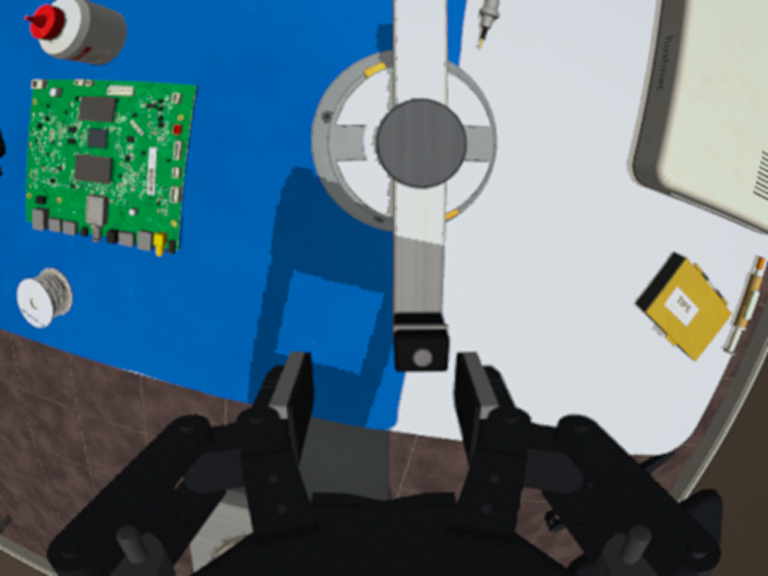

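The wrist view (×1.5) shows the pad at (421,143), the jaw top at about (421,350), dogs at (375,70) and (451,213), and slots at (350,143) and (482,143). The fingers are left and right of the jaw, slightly left-biased.

```bash
cat >> h.py <<'E'
def wray(m,u,v,z):
    a=(u-m['cx'])/m['fx'];b=(v-m['cy'])/m['fy'];r=np.hypot(a,b)+1e-9
    p=np.array([a/r*np.sin(r),b/r*np.sin(r),np.cos(r)])
    R=np.array(m['R']);c=-R.T@m['t'];d=R.T@p
    return c+d*(z-c[2])/d[2]
E
python3 - <<'E'
from h import *
m=camera_model("wrist")
for k,u,v,z in [("jawB",421,349,201),("pad",421,143,177),("dogA",375,70,113),("dogB",451,213,113),("sA",350,143,125),("sB",482,143,125)]: print(k,wray(m,u/1.5,v/1.5,z).round(1))
E
```

```text
jawB [516.3 -42.2 201. ]
pad [599.5 -25.  177. ]
dogA [635.9   3.9 113. ]
dogB [563.6 -56.5 113. ]
sA [591.9   8.5 125. ]
sB [607.6 -62.2 125. ]
```

Call:
step_arm(commands=[[[-10.5,16,0],0,0.6],[[0,0,0],0,0.6],[[0,0,28],0,0.6],[[0,0,26],0,0.6],[[0,0,0],0,0.6],[[0,0,0],0,0.6]])

```text
clock: 2.65
eef_pos: [511.9, -45.6, 347.9]
tcp_rot: [-3.138, -0.001, 0.209]
contact_force: [-0.7, 0.8, 0.5]
opening: 0.596
```

Call:
step_arm(commands=[[[0,0,0],0,0.38],[[0,0,0],0,0.38],[[0,0,0],0,0.38],[[0.3,-7,0],0.08,0.38],[[0.3,-7,0],0.08,0.38],[[0.3,-7,0],0.08,0.38],[[0.3,-7,0],0.08,0.38],[[0.3,-7,0],0.08,0.38],[[0,0,0],0,0.38]])

```text
clock: 3.78
eef_pos: [512.5, -10.1, 351.5]
tcp_rot: [-3.138, -0.005, -0.203]
contact_force: [-0.8, -0.4, 0.4]
opening: 0.381
```

```bash
python3 - <<'E'
from h import *
import cv2
s=sense();e=s['eef_pos'];print(e,s['tcp_rot'],s['contact_force'])
d=np.array([598,-25.5])-e[:2];print(np.hypot(*d),np.arctan2(d[1],d[0]))
cv2.imwrite("pics/w1.png",cv2.resize(grab_frame("wrist"),(768,576),interpolation=cv2.INTER_CUBIC))
E
```

```text
[512.50335036 -10.12992016 351.54267341] [-3.13773004 -0.00492262 -0.20256773] [-0.84364985 -0.40534215  0.4158418 ]
86.86723463829122 -0.17787408054052994
```

View pics/w1.png

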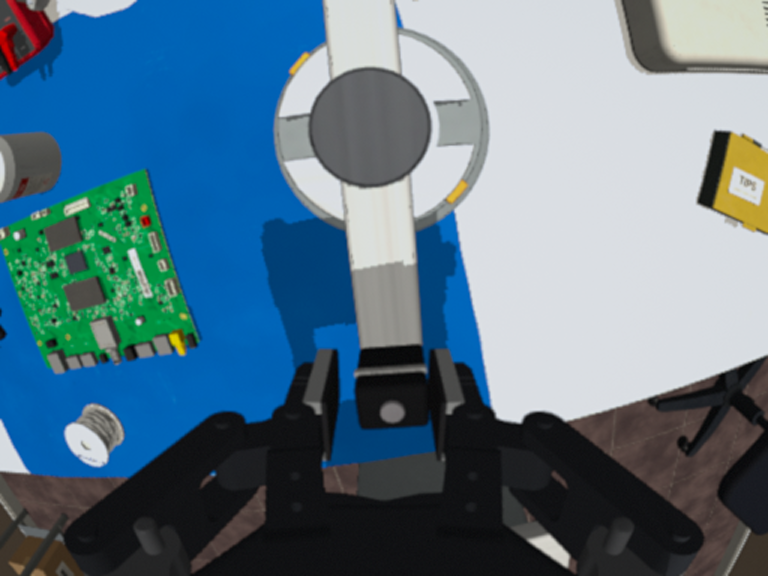

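The bar follows: the jaw is at (391,390) and held by the right finger. The dogs, at (299,63) and (456,192), are still out of line with the slots. I'll continue.

Call:
step_arm(commands=[[[0.1,-7,2],0.08,0.38],[[0.1,-7,1],0.08,0.38],[[0.1,-7,1],0.08,0.38],[[0.1,-7,1],0.08,0.38],[[0.1,-7,1],0.08,0.38],[[0.1,-7,1],0.08,0.38],[[0.1,-7,1],0.08,0.38],[[0,0,0],0,0.38]])

```text
clock: 4.82
eef_pos: [533.8, 31.6, 344.1]
tcp_rot: [-3.138, -0.003, -0.764]
contact_force: [-0.5, -0.3, 1.1]
opening: 0.38
```

```bash
python3 - <<'E'
from h import *
import cv2
s=sense();e=s['eef_pos'];print(e,s['tcp_rot'],s['contact_force'])
d=np.array([598,-25.5])-e[:2];print(np.hypot(*d),np.arctan2(d[1],d[0]))
m=camera_model("wrist");np.savez("w2.npz",**m)
cv2.imwrite("pics/w2.png",cv2.resize(grab_frame("wrist"),(768,576),interpolation=cv2.INTER_CUBIC))
E
```

```text
[533.81480151  31.58161845 344.11830739] [-3.13789652e+00 -2.67961963e-03 -7.64068044e-01] [-0.51740132 -0.31932492  1.05613271]
85.89558119675114 -0.7268869247603523
```

View pics/w2.png

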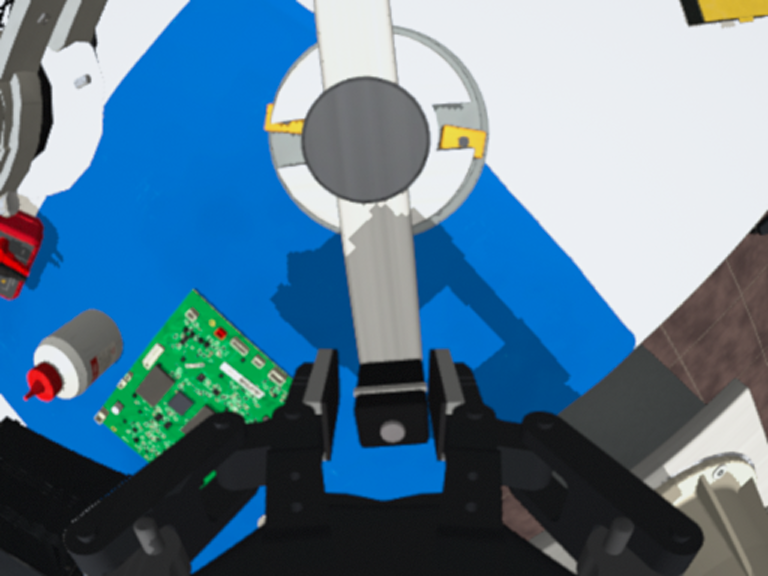

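Dogs now show in the slots, at (283,122) and (463,138); about 0.12 rad remains. I'll use small steps.

Call:
step_arm(commands=[[[0,-3,0],0.03,0.38],[[0,-3,0],0.03,0.38],[[0,-3,0],0.03,0.38],[[0,0,0],0,0.38],[[0,0,0],0,0.38]])

```text
clock: 5.5
eef_pos: [540.1, 37.6, 344.2]
tcp_rot: [-3.138, -0.002, -0.856]
contact_force: [0.1, 0.3, 0.5]
opening: 0.379
```

```bash
python3 - <<'E'
from h import *
import cv2
s=sense();e=s['eef_pos'];print(e,s['tcp_rot'],s['contact_force'],s['wrist_torque'])
m=camera_model("wrist");np.savez("w3.npz",**m)
im=grab_frame("wrist");cv2.imwrite("pics/w3f.png",im)
cv2.imwrite("pics/w3.png",cv2.resize(im[:200,150:360],None,fx=3,fy=3,interpolation=cv2.INTER_CUBIC))
E
```

```text
[540.05661141  37.55781909 344.19741684] [-3.13839395e+00 -2.00157333e-03 -8.56202127e-01] [0.09214997 0.34997528 0.49814145] [-0.01468739  0.06573786  0.02036292]
```

View pics/w3.png

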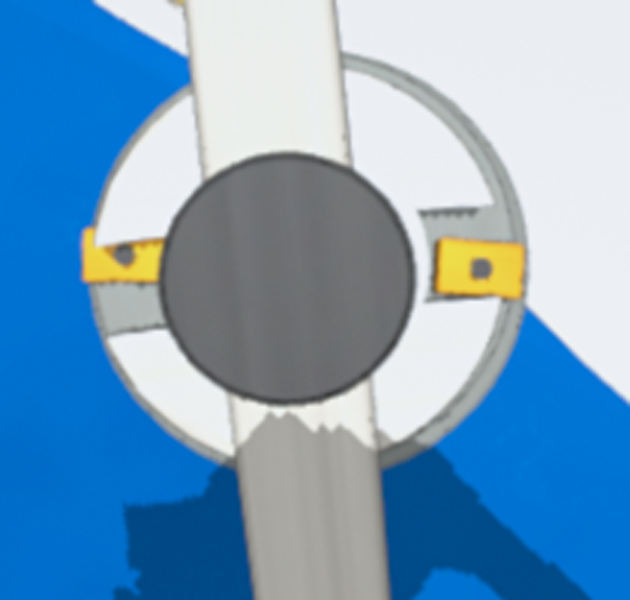

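The right dog (480,268) is at the lower edge of its slot and the left dog (125,255) at the upper edge of its own, so about 0.1 rad remains in the same direction.

Call:
step_arm(commands=[[[0,-3,0],0.025,0.38],[[0,-2.5,0],0.025,0.38],[[0,-2,0],0.02,0.38],[[0,-2,0],0.02,0.38],[[0,0,0],0,0.38],[[0,0,0],0,0.38]])

```text
clock: 6.3
eef_pos: [548.2, 44.0, 344.3]
tcp_rot: [-3.138, -0.002, -0.953]
contact_force: [0.7, 0.8, 0.0]
opening: 0.379
```

```bash
python3 - <<'E'
from h import *
import cv2
s=sense();e=s['eef_pos'];print(e,s['tcp_rot'],s['contact_force'],s['wrist_torque'])
im=grab_frame("wrist");cv2.imwrite("pics/w4f.png",im)
cv2.imwrite("pics/w4.png",cv2.resize(im[:320,150:360],None,fx=1.8,fy=1.8,interpolation=cv2.INTER_CUBIC))
E
```

```text
[548.18642651  44.01294837 344.3366288 ] [-3.13758253e+00 -2.02520901e-03 -9.52516329e-01] [0.65634704 0.84462255 0.01669311] [-0.00082927 -0.02032759 -0.00872817]
```

View pics/w4.png

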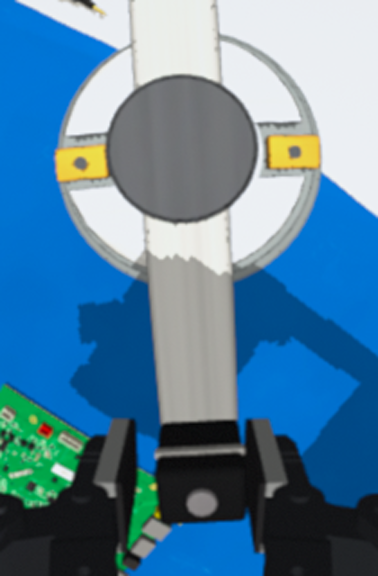

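Both dogs lie within their slots: the right slot spans rows 123–177 with its dog at 135–170, the left 133–188 with 145–182. The head appears dropped, with the pad at (182,148). I'll work out the move to the pad.

```bash
python3 - <<'E'
from h import *
s=sense();e=s['eef_pos'];m=camera_model("wrist")
for z in (174,177):
  p=wray(m,150+182/1.8,148/1.8,z);y=s['tcp_rot'][2];d=p-e
  print(z,p.round(1),d[0]*np.cos(y)+d[1]*np.sin(y),d[0]*np.sin(y)-d[1]*np.cos(y))
for u,v in ((81,163),(294,153)): print(wray(m,150+u/1.8,v/1.8,113))
E
```

```text
174 [600.2 -24.8 174. ] 86.25240713503135 -2.5071914370193937
177 [600.1 -24.8 177. ] 86.14774483838333 -2.455428054261681
[ 6.30358843e+02 -2.23496334e-01  1.13000000e+02]
[567.7958571  -49.24170813 113.        ]
```

Call:
step_arm(commands=[[[0,2,0],0,0.38],[[0,0,0],0,0.38],[[0,0,-35],0,0.38],[[0,0,-25],0,0.38],[[0,0,0],0,0]])

```text
clock: 6.98
eef_pos: [545.8, 42.5, 405.3]
tcp_rot: [-3.139, -0.001, -0.953]
contact_force: [0.3, -0.0, 0.4]
opening: 0.176
```

Call:
step_arm(commands=[[[43,-2.4,0],0,0],[[43,-2.3,0],0,0],[[0,0,0],0,0],[[0,0,0],0,0]])

```text
clock: 7.48
eef_pos: [599.5, -26.0, 401.4]
tcp_rot: [-3.142, 0.002, -0.952]
contact_force: [-0.3, 0.0, 0.7]
opening: -0.002
```

Call:
step_arm(commands=[[[0,0,25],0,0],[[0,0,20],0,0],[[0,0,0],0,0],[[0,0,2],0,0],[[0,0,0],0,0]])

```text
clock: 8.1
eef_pos: [597.3, -22.8, 353.2]
tcp_rot: [3.141, 0.003, -0.949]
contact_force: [1.5, -0.5, -0.1]
opening: -0.0
```

Call:
step_arm(commands=[[[3,-0.5,0],0,0],[[0,0,1.5],0,0],[[0,0,1.5],0,0],[[0,0,1.5],0,0],[[0,0,1.5],0,0]])

```text
clock: 8.72
eef_pos: [600.0, -25.2, 348.3]
tcp_rot: [-3.14, 0.001, -0.949]
contact_force: [0.7, 0.6, 0.5]
opening: 0.0
```

No contact with the tips at 175 mm, so the head has dropped. I'll keep descending gently.

Call:
step_arm(commands=[[[0,0,1.5],0,0],[[0,0,1.5],0,0],[[0,0,1.5],0,0]])

```text
clock: 9.1
eef_pos: [600.3, -25.2, 346.4]
tcp_rot: [-3.139, 0.0, -0.949]
contact_force: [-5.9, 0.5, 14.8]
opening: -0.004
```

Call:
step_arm(commands=[[[0,0,1],0,0],[[0,0,1],0,0]])

```text
clock: 9.35
eef_pos: [600.0, -25.2, 346.4]
tcp_rot: [-3.139, 0.0, -0.949]
contact_force: [-2.9, 0.2, 9.3]
opening: 0.006
```

Call:
step_arm(commands=[[[0,0,2],0,0],[[0,0,2],0,0],[[0,0,2],0,0]])

```text
clock: 9.72
eef_pos: [599.8, -25.2, 345.3]
tcp_rot: [-3.138, -0.0, -0.949]
contact_force: [-6.5, 0.1, 17.3]
opening: -0.0
```

Call:
step_arm(commands=[[[0,0,2.5],0,0],[[0,0,2.5],0,0],[[0,0,2.5],0,0],[[0,0,2.5],0,0]])

```text
clock: 10.22
eef_pos: [599.3, -25.1, 342.6]
tcp_rot: [-3.137, -0.001, -0.949]
contact_force: [-7.6, -0.4, 18.3]
opening: -0.001
```

Call:
step_arm(commands=[[[0,0,2.5],0,0],[[0,0,2.5],0,0],[[0,0,2.5],0,0],[[0,0,2.5],0,0]])

```text
clock: 10.72
eef_pos: [598.9, -25.1, 342.5]
tcp_rot: [-3.135, -0.003, -0.949]
contact_force: [-8.9, 0.5, 23.5]
opening: -0.002
```

Call:
step_arm(commands=[[[0,0,3.5],0,0],[[0,0,3.5],0,0]])

```text
clock: 10.98
eef_pos: [598.6, -25.1, 342.4]
tcp_rot: [-3.134, -0.004, -0.949]
contact_force: [-13.9, 0.8, 33.8]
opening: 0.004
```

It is solid at 342.4 (342 expected when home). Now I retreat to look.

Call:
step_arm(commands=[[[0,0,-5],0,0],[[0,0,-40],0,0],[[0,0,-40],0,0],[[-50,0,-20],0,0],[[-50,0,0],0,0],[[0,0,0],0,0]])

```text
clock: 11.72
eef_pos: [538.2, 57.7, 451.1]
tcp_rot: [-3.132, -0.004, -0.95]
contact_force: [0.3, -0.5, -0.6]
opening: 0.001
```

```bash
python3 - <<'E'
from h import *
import cv2
s=sense();print(s['eef_pos'],s['tcp_rot'],s['contact_force'])
m=camera_model("wrist");np.savez("w5.npz",**m)
a=cv2.resize(grab_frame("wrist")[:300,100:400],(500,500),interpolation=cv2.INTER_CUBIC)
b=grab_frame("scene");cv2.imwrite("pics/s5.png",b)
b=cv2.resize(b[140:220,205:285],(300,300),interpolation=cv2.INTER_CUBIC)
cv2.imwrite("pics/w5.png",np.hstack([a,np.vstack([b,np.zeros((200,300,3),np.uint8)])]))
E
```

```text
[538.17139939  57.69080229 451.14204844] [-3.13245906 -0.00391879 -0.95048688] [ 0.28526845 -0.52868221 -0.63278583]
```

View pics/w5.png

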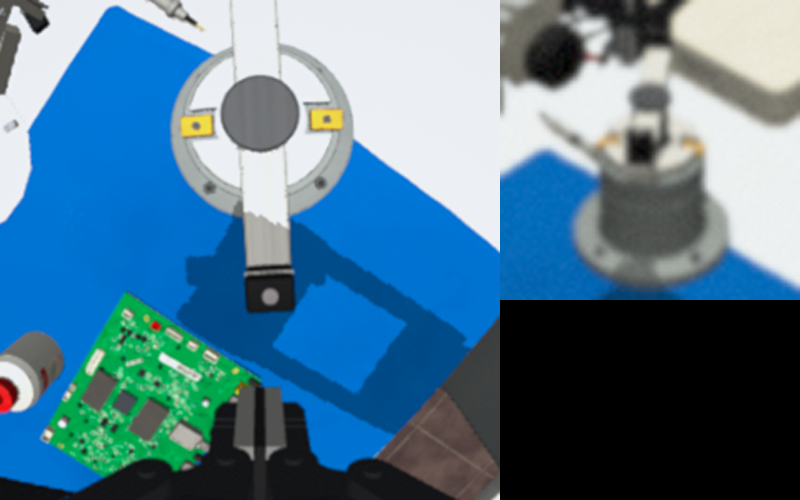

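```bash
python3 - <<'E'
from h import *
m=dict(np.load("w5.npz"))
f=lambda u,v,z:wray(m,100+u*.6,v*.6,z)
d1,d2,p,j=f(196,126,113),f(326,119,113),f(260,113,169),f(270,290,193)
print((d1+d2)/2,p,j)
a=np.arctan2(*(d1-d2)[1::-1]);b=np.arctan2(*(p-j)[1::-1]);print(a,b,a-b-np.pi/2)
print(sense()['contact_force']);sign_off()
E
```

```text
[599.05404646 -24.74223936 113.        ] [599.51111046 -25.00720001 169.        ] [546.11730818  41.28152645 193.        ]
0.6756739841072058 -0.8927268778277642 -0.002395464859926477
[ 0.82358596 -0.72745137 -0.06896656]
the job is handed in; nothing more can be done
```

The head is home in the spindle, the gripper is clear of it, and I've handed the job in at about 12 s of the 58 s allowed.

I straddled the near jaw loosely and swept the bar round about 62° until the flange slots dropped over the dogs. Then I pressed the pad down with the closed fingertips.

**Height:** The head first resisted with the fingertips at about 174 mm, which matches slots just dropped. It sank and then stopped hard at 169.4 mm, where 169 mm is fully home. It stayed there under a 34 N push. Sinking took 15–18 N on the wrist sensor, more than the 5–8 N quoted. A sideways force of up to 14 N showed while pressing.

**Fit:** The last picture puts the pad within about 0.5 mm of the midpoint between the dogs. The bar is square to the dogs to within about 0.01 rad. I judged upright only from the pictures and the hard stop.

**Surroundings:** I touched nothing else on the way. The board showed no visible change in the wrist pictures, but I did not re-measure the case or the spool at the end. No check failed.

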